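# Sift the small nuts out of the stripped-down hardware

## Robot

A 6-joint arm with a two-finger parallel gripper is mounted at the origin on the work surface. World frame = base frame: x ahead of the robot, y to its left, z up, the work surface at z = 0. Lengths are in mm, angles in rad, forces in N, time in s.
With the tool pointing down it reaches from about 350 to 725 mm from the base axis. Payload 4.3 kg.
Tool frame: the origin (TCP) lies midway between the tips of the shut fingers; the grasp point (between the pads) lies 19 mm behind it; z points along the fingers, x is the direction in which the jaws open and shut, and the axes are right-handed (so a half turn about z gives the same grasp; the last joint's range is limited). The gripper opens to 85 mm and grips with 20 to 120 N. Pads are 22 mm wide; open, the fingers measure 114 mm over their backs; the gripper's body (76 mm by 85 mm) begins 54 mm behind the grasp point. The pads swing forward as they close: fully open they stand 13 mm farther back than shut.
Start: joints at [-1.237, 0.377, 0.081, 1.274, 0, 1.46], TCP at [246.906, -519.331, 231.329] pointing down, gripper open.
Joint ranges: [-2.72, 2.72], [-0.84, 1.66], [-1.02, 1.22], [-1.77, 2.12], [-1.37, 1.28], [-3.14, 3.14]. Speed limits (rad/s): [2.57, 2.57, 3.14, 3.14, 3.14, 3.14].

## Interface

Orientations are given as a unit quaternion [x, y, z, w].
In Python, from plant import manip, imaging gives the robot as it stands. The module is installed in compiled form; this text tells all that it offers.
- The arm moves only by the tool servo_tool, never from a script. Its argument "steps" is a list of rows, each a list of 7 numbers: the finger opening in mm, from 0 to 85.4, then the shift along the tool's x, y, z in units of 30 mm (1.0 is 30 mm), then the turn, a rotation vector about the tool's x, y, z in rad. In form: [[jaw, tx, ty, tz, rx, ry, rz], ...]. A call has exactly 8 rows; each row shifts and turns the commanded pose from where the row before left it, along the tool's axes as they then stand; what a row does not reach is not made up. A row lasts 1/12 s, in which the tool goes at most 41.7 mm and 7.16 degrees, less where a joint would pass 70% of its speed; a pose out of reach is approached as far as the arm can. A call is refused whole if a number of a shift passes 1 or a number of a turn 0.125, either way. A call with a gripper value outside its range is refused whole. The fingers move at their own pace and stop on an object; "squeeze" is the grip in N (left out, the last holds). Time passes only in rows, so rows that do not move let the fingers close, or fill a call up. It gives the time, the measured TCP pose, the force and the opening at its end, in the units of the state.
- manip.get_obs(): the state, without advancing time (a new reading comes with each control period).
- imaging.camera(name): name is "scene" or "top" or "wrist"; returns the picture (400x640x3 uint8, red, green, blue); there is no depth.
- imaging.camera_model(name): a dict with "fx", "fy", "cx", "cy" (pixels), "dist_coeffs" ([k1, k2, p1, p2, k3] as OpenCV has them; the pictures are not rectified), "rvec" (rotation vector, rad) and "tvec" (3), from world to camera coordinates, as OpenCV has them; the wrist camera has in their place "T_tool_cam" (4x4, takes a point from camera to tool coordinates, whose origin is the TCP and whose axes are the tool frame's). Camera axes: x right, y down, z forward; pixel columns grow to the right and rows downward; lengths in mm; the calibration is good to about 2 mm. A picture is of the moment at which its call begins: read the wrist's pose just before it. camera_model takes no time and is no camera call.
- manip.job_done(): hands the job in, once; it reports no verdict.
Trained networks look in the newest picture that a camera, given by its name, has taken for a name from the list of things; names that differ only in an ending like _2 or _b are one class to them, and where a whole thing is asked for, a point or a joint stands for the part that bears it (a point fixed in the world has none). Each returns a list of dicts, best first, with "p" (0 to 1); they miss things now and then, are a little off and sometimes report something else, mostly with a low value. They report only what shows in the picture. A call takes as long as a camera call. They do not tell look-alikes from the thing itself.
- imaging.boxes_of(camera, label): "extent" ([left, top, width, height] in pixels, round what is visible of it).
- imaging.cut_out(camera, label): "mask" (400x640 bool, what is visible of it) and "extent" ([left, top, width, height] in pixels, round what is visible of it).
- imaging.landmark_of(camera, label): "at" ([row, column] in pixels: a listed point, or the origin of a listed thing).
The state is a dict: "t": time; "qpos": joint angles; "joint_velocities": joint speeds; "tau": joint torques, N m; "ee_pos": TCP position; "tool_rot": TCP orientation; "contact_force": force on the tool from outside, world axes, zero at the start; "torque": the same for the moment, N m; "opening": finger opening in mm.
Only numpy, scipy, OpenCV 4.12 (cv2) and the standard library are available. Lean on these libraries where they do the work, as an engineer would, in place of code of your own. Each camera call takes 0.05 s, during which the arm holds its last target. There are 200 camera calls.

## Task

Take the sieve basket by its handle, hold it over the yellow catch bin and shake it side to side, keeping it level, until all four small nuts have dropped through into the bin while the three large ones stay in the sieve. Then set the sieve down gently, centred on the black rubber pad, and let go. Do not touch the nuts with the gripper, and leave everything else on the bench where it is.

Things in the scene. Friction and masses are not known exactly. Their poses are not given: they have to be found in the camera images.
- sieve: loose oblong steel sieve basket, 0.6 kg loaded. Origin: on the underside, straight below the handle; z up. Outside it spans x -83 to +78 mm, y -58 to +58 mm; 5 mm feet, floor top 9 mm and wall rim 47 mm above the origin. Floor: plain sheet from x = -80 to 0 mm, a grid from x = 0 to +75 mm. A stiff bail handle bridges the middle along y, 90 mm up
- sieve_grip (a point): centre of the handle's black rubber sleeve, 90 mm above the sieve's underside: 14 mm thick (along the sieve's x), 64 mm long (along its y), 22 mm tall; axes as the sieve; free space below and beside it
- sieve_mesh (a point): centre of the holed half of the sieve at the top of its floor, 37.5 mm along the sieve's +x from the handle: 3 x 4 square holes 21 mm wide, bars 4 mm. Nuts lie still on the smooth floor (friction about 0.25) in calm motion and slide only when the sieve is jerked sideways at over about 2.5 m/s2
- small0: small hex nut, bright steel, 15 mm across flats (17.3 mm over corners), 9 mm thick, 11 g; origin at its centre, z along its bore. Starts lying flat on the sieve's plain floor, at the end wall (its x about -68 mm), behind two of the large nuts
- small1: small hex nut, bright steel, 15 mm across flats (17.3 mm over corners), 9 mm thick, 11 g; origin at its centre, z along its bore. Starts lying flat on the sieve's plain floor, at the end wall (its x about -68 mm), behind two of the large nuts
- small2: small hex nut, bright steel, 15 mm across flats (17.3 mm over corners), 9 mm thick, 11 g; origin at its centre, z along its bore. Starts lying flat on the sieve's plain floor, at the end wall (its x about -68 mm), behind two of the large nuts
- small3: small hex nut, bright steel, 15 mm across flats (17.3 mm over corners), 9 mm thick, 11 g; origin at its centre, z along its bore. Starts lying flat on the sieve's plain floor, at the end wall (its x about -68 mm), behind two of the large nuts
- large0: large hex nut, bright steel, 28 mm across flats (32.3 mm over corners), 16 mm thick, 55 g, cannot pass the holes; origin at its centre, z along its bore. Starts lying flat in the sieve: on the plain half, between the small nuts and the grid
- large1: large hex nut, bright steel, 28 mm across flats (32.3 mm over corners), 16 mm thick, 55 g, cannot pass the holes; origin at its centre, z along its bore. Starts lying flat in the sieve: on the plain half, between the small nuts and the grid
- large2: large hex nut, bright steel, 28 mm across flats (32.3 mm over corners), 16 mm thick, 55 g, cannot pass the holes; origin at its centre, z along its bore. Starts lying flat in the sieve: on the grid
- bin: yellow open catch bin, fixed to the bench, 190 mm (its x) by 210 mm (its y) outside, walls and floor 4 mm, rim 60 mm above the bench; origin at the centre of its underside
- bin_in (a point): centre of the catch bin's inner floor, 4 mm above the bench
- pad: square black rubber pad, fixed flat on the bench, 200 x 200 mm, 6 mm thick; origin at the centre of its underside
- bottle: bystander, loose: upright white plastic bottle, 58 mm diameter, 200 mm tall; origin at the centre of its base
- jar: bystander, loose: upright amber jar, 62 mm diameter, 65 mm tall; origin at the centre of its base
- spanner: bystander, loose: steel spanner lying along its x, 160 mm long, 38 mm wide at its jaw, 8 mm high; origin at its middle, on the bench
- screwdriver: bystander, loose: screwdriver lying along its x, 180 mm long, 26 mm thick handle; origin at its middle, on the bench
- brush: bystander, loose: brush lying along its x, 180 mm long, 42 mm wide, 20 mm high; origin at its middle, on the bench
- bearing: bystander, loose: ball bearing lying flat, 72 mm diameter, 18 mm high; origin at the centre of its underside
Mind the look-alikes: they are no part of the job. What is shaped like the sieve but brown or turquoise is not meant.

How it is judged (in metres and radians):
On the way, in this order (a step that is already met when the one before it is completed fails the run):
1. the sieve is held up over the catch bin (horizontal distance between sieve_mesh and bin_in below 0.08 m and height (world z) of sieve above 0.05 m and contact force between the fingers and sieve above 0.5 N), for 0.1 s.
2. all four small nuts are in the bin and the three large ones still in the raised sieve (x of small0 in the frame of bin between -0.095 and 0.095 m and y of small0 in the frame of bin between -0.105 and 0.105 m and z of small0 in the frame of bin between 0 and 0.05 m and x of small1 in the frame of bin between -0.095 and 0.095 m and y of small1 in the frame of bin between -0.105 and 0.105 m and z of small1 in the frame of bin between 0 and 0.05 m and x of small2 in the frame of bin between -0.095 and 0.095 m and y of small2 in the frame of bin between -0.105 and 0.105 m and z of small2 in the frame of bin between 0 and 0.05 m and x of small3 in the frame of bin between -0.095 and 0.095 m and y of small3 in the frame of bin between -0.105 and 0.105 m and z of small3 in the frame of bin between 0 and 0.05 m and x of large0 in the frame of sieve between -0.083 and 0.078 m and y of large0 in the frame of sieve between -0.055 and 0.055 m and z of large0 in the frame of sieve between 0.01 and 0.045 m and x of large1 in the frame of sieve between -0.083 and 0.078 m and y of large1 in the frame of sieve between -0.055 and 0.055 m and z of large1 in the frame of sieve between 0.01 and 0.045 m and x of large2 in the frame of sieve between -0.083 and 0.078 m and y of large2 in the frame of sieve between -0.055 and 0.055 m and z of large2 in the frame of sieve between 0.01 and 0.045 m and height (world z) of sieve above 0.05 m), for 0.1 s.
At the end, for the whole second after the job is handed in: All four small nuts lie at rest inside the catch bin, below its rim; the three large nuts lie in the sieve; the sieve stands level (within 0.06 rad) on the rubber pad, its handle axis within 35 mm of the pad's centre, at rest and released (x of small0 in the frame of bin between -0.095 and 0.095 m and y of small0 in the frame of bin between -0.105 and 0.105 m and z of small0 in the frame of bin between 0 and 0.05 m and x of small1 in the frame of bin between -0.095 and 0.095 m and y of small1 in the frame of bin between -0.105 and 0.105 m and z of small1 in the frame of bin between 0 and 0.05 m and x of small2 in the frame of bin between -0.095 and 0.095 m and y of small2 in the frame of bin between -0.105 and 0.105 m and z of small2 in the frame of bin between 0 and 0.05 m and x of small3 in the frame of bin between -0.095 and 0.095 m and y of small3 in the frame of bin between -0.105 and 0.105 m and z of small3 in the frame of bin between 0 and 0.05 m and x of large0 in the frame of sieve between -0.083 and 0.078 m and y of large0 in the frame of sieve between -0.055 and 0.055 m and z of large0 in the frame of sieve between 0.01 and 0.045 m and x of large1 in the frame of sieve between -0.083 and 0.078 m and y of large1 in the frame of sieve between -0.055 and 0.055 m and z of large1 in the frame of sieve between 0.01 and 0.045 m and x of large2 in the frame of sieve between -0.083 and 0.078 m and y of large2 in the frame of sieve between -0.055 and 0.055 m and z of large2 in the frame of sieve between 0.01 and 0.045 m and horizontal distance between sieve and pad below 0.035 m and z of sieve in the frame of pad between 0.002 and 0.012 m and angle between sieve's own z axis and vertical below 0.06 rad and linear speed of sieve below 0.02 m/s and linear speed of each of small0, small1, small2, small3, large0, large1, large2 below 0.03 m/s); the robot touches nothing.
It fails at once if the sieve is tilted more than 0.2 rad (angle between sieve's own z axis and vertical above 0.2 rad).
It fails at once if the gripper touches a nut (contact force between the fingers and small0 above 0.3 N or contact force between the fingers and small1 above 0.3 N or contact force between the fingers and small2 above 0.3 N or contact force between the fingers and small3 above 0.3 N or contact force between the fingers and large0 above 0.3 N or contact force between the fingers and large1 above 0.3 N or contact force between the fingers and large2 above 0.3 N).
It fails at once if the sieve is dropped (falls out of the fingers faster than 0.4 m/s) (contact force between the fingers and sieve below 0.05 N and linear speed of sieve above 0.4 m/s).
It fails at once if a bystander is moved more than 30 mm (distance of any of bottle, jar, spanner, screwdriver, brush, bearing from where it was at the start of the episode above 0.03 m).
It also fails if it takes over 72 s, if anything falls off the work surface, if the arm or the gripper's body presses on something with over 40 N, if the wrist force passes 120 N, or if a joint passes its speed limit or range.

## Working session

There is one attempt and no reset: what is moved stays moved. The work goes in short steps, Python scripts to look and compute and a tool call to move; the robot and the scene stay as the last step left them, time stands still between calls to the robot, and variables do not carry over. Pictures are saved under pics/ and viewed, about 8 in all and at most 12, crops included, and the job is handed in when it is done.

Besides the shell and the picture viewer there is one more tool, called after ">>>" by a JSON object that holds its "api" and its "payload". servo_tool: Moves the arm, as the interface text tells. Its arguments: {"type":"object","properties":{"steps":{"type":"array","items":{"type":"array","items":{"type":"number"}}},"squeeze":{"type":"number"}},"required":["steps"]}

```bash
mkdir -p pics; cat > h.py <<'E'
import numpy as np, cv2
from scipy.spatial.transform import Rotation as R
from plant import manip, imaging
def ray(cam,uv):
    m=imaging.camera_model(cam)
    K=np.array([[m['fx'],0,m['cx']],[0,m['fy'],m['cy']],[0,0,1.]])
    p=cv2.undistortPoints(np.array([[uv]],float),K,np.array(m['dist_coeffs'],float))[0,0]
    d=np.array([p[0],p[1],1.])
    if cam=='wrist':
        o=manip.get_obs();Rt=R.from_quat(o['tool_rot']).as_matrix();T=np.array(m['T_tool_cam'])
        return Rt@T[:3,3]+np.array(o['ee_pos']), Rt@T[:3,:3]@d
    Rm=cv2.Rodrigues(np.array(m['rvec'],float))[0];t=np.array(m['tvec'],float).ravel()
    return -Rm.T@t, Rm.T@d
def at_z(cam,uv,z):
    c,d=ray(cam,uv);return c+d*(z-c[2])/d[2]
def proj(cam,P):
    m=imaging.camera_model(cam)
    K=np.array([[m['fx'],0,m['cx']],[0,m['fy'],m['cy']],[0,0,1.]])
    if cam=='wrist':
        o=manip.get_obs();Rt=R.from_quat(o['tool_rot']).as_matrix();T=np.array(m['T_tool_cam'])
        W=np.eye(4);W[:3,:3]=Rt;W[:3,3]=o['ee_pos'];I=np.linalg.inv(W@T);rv=cv2.Rodrigues(I[:3,:3])[0];t=I[:3,3]
    else: rv=np.array(m['rvec'],float);t=np.array(m['tvec'],float)
    return cv2.projectPoints(np.array(P,float).reshape(-1,1,3),rv,t,K,np.array(m['dist_coeffs'],float))[0].reshape(-1,2)
def snap(cam,name,crop=None,s=1):
    im=imaging.camera(cam);im=im[...,::-1].copy()
    if crop: x,y,w,h=crop;im=im[y:y+h,x:x+w]
    if s!=1: im=cv2.resize(im,None,fx=s,fy=s,interpolation=cv2.INTER_CUBIC)
    cv2.imwrite('pics/'+name,im)
E
python3 - <<'E'
from h import *
o=manip.get_obs();print({k:np.round(v,3) for k,v in o.items()})
snap('top','top0.png');
for l in ['sieve','sieve_grip','sieve_mesh','bin','bin_in','pad']:
    for d in imaging.landmark_of('top',l): print(l,round(d['p'],2),np.round(d['at']))
snap('scene','scene0.png')
a=cv2.imread('pics/top0.png');b=cv2.imread('pics/scene0.png');cv2.imwrite('pics/both.png',cv2.resize(np.vstack([a,b]),(480,600)))
E
```

```text
{'t': np.float64(0.0), 'qpos': array([-1.237,  0.378,  0.08 ,  1.274, -0.   ,  1.46 ]), 'joint_velocities': array([-0.002,  0.001,  0.001, -0.001, -0.001, -0.   ]), 'tau': array([-1.0000e-03, -4.6361e+01,  2.6987e+01,  2.1000e-02, -0.0000e+00,
        0.0000e+00]), 'ee_pos': array([ 246.682, -518.67 ,  230.36 ]), 'tool_rot': array([ 0.845, -0.534, -0.001, -0.001]), 'contact_force': array([-0.345, -0.903,  0.577]), 'torque': array([0.012, 0.006, 0.025]), 'opening': np.float64(85.551)}
sieve 0.88 [280. 416.]
sieve 0.85 [206. 409.]
sieve 0.76 [184. 476.]
sieve 0.74 [254. 489.]
sieve_grip 0.7 [286. 423.]
sieve_grip 0.63 [259. 502.]
sieve_grip 0.56 [179. 492.]
sieve_grip 0.55 [209. 417.]
sieve_mesh 0.96 [185. 487.]
sieve_mesh 0.81 [218. 411.]
sieve_mesh 0.78 [270. 412.]
bin 0.86 [214. 200.]
bin_in 0.56 [216. 199.]
pad 0.84 [183. 306.]
pad 0.5 [219. 196.]
pad 0.33 [206. 418.]
pad 0.27 [144. 174.]
```

View pics/top0.png

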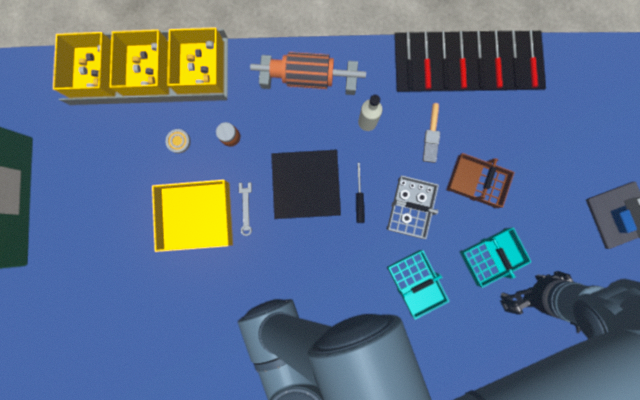

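View pics/scene0.png

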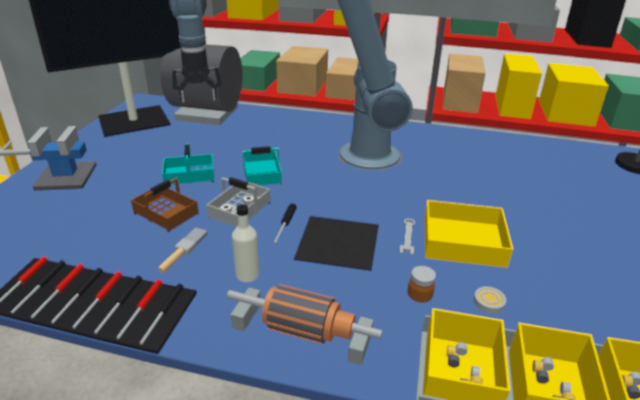

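Four sieve-like things in top: steel grey (413,207), brown (481,181), turquoise (495,257) and (418,284). The grey one fits, since it is steel and holds the bright nuts. I'll confirm it in a crop.

```bash
python3 - <<'E'
from h import *
snap('top','crop1.png',(370,160,90,90),6)
for l in ['bin','pad']:
    c=imaging.cut_out('top',l)[0];m=c['mask'].astype(np.uint8)
    h=max(cv2.findContours(m,0,1)[0],key=cv2.contourArea)
    r=cv2.minAreaRect(h);z=60 if l=='bin' else 6
    P=np.array([at_z('top',p,z) for p in cv2.boxPoints(r)])
    print(l,round(c['p'],2),np.round(P.mean(0)),np.round(P[:,:2]).tolist())
for uv in [(177,141),(228,133),(246,210),(360,195),(432,130),(370,115)]: print(uv,np.round(at_z('top',uv,0)))
E
```

```text
bin 0.74 [442. 316.  60.] [[531.0, 438.0], [544.0, 211.0], [354.0, 196.0], [340.0, 420.0]]
pad 0.8 [533. -10.   6.] [[632.0, 95.0], [638.0, -109.0], [435.0, -115.0], [429.0, 86.0]]
(177, 141) [674. 383.   0.]
(228, 133) [695. 226.   0.]
(246, 210) [458. 171.   0.]
(360, 195) [ 496. -173.    0.]
(432, 130) [ 691. -397.    0.]
(370, 115) [ 741. -210.   -0.]
```

View pics/crop1.png

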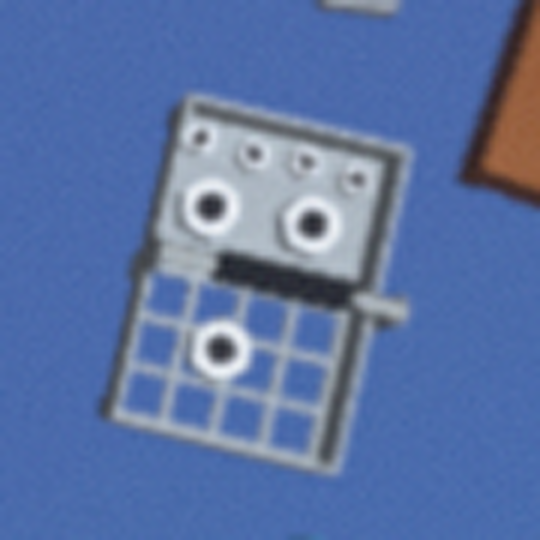

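Confirmed: the grey steel sieve holds 3 large and 4 small nuts, with the grid at the bottom (toward the base). Rim corners in the crop are about (183,98), (408,150), (335,468) and (108,412), and the sleeve is about (287,280).

```bash
python3 - <<'E'
from h import *
from scipy.optimize import least_squares
S=np.array([[-83,-58,47],[-83,58,47],[78,58,47],[78,-58,47],[0,0,101]],float)
uv=np.array([[183,98],[408,150],[335,468],[108,412],[287,280]])/6+[370,160]-.4
def W(p,S):
    c,s=np.cos(p[2]),np.sin(p[2]);return np.c_[p[0]+c*S[:,0]-s*S[:,1],p[1]+s*S[:,0]+c*S[:,1],S[:,2]]
f=lambda p:(proj('top',W(p,S))-uv).ravel()
p0=np.r_[at_z('top',uv[:4].mean(0),47)[:2],3.0]
r=least_squares(f,p0);print(np.round(r.x,3),np.round(r.fun,1))
o=manip.get_obs();T=R.from_quat(o['tool_rot']).as_matrix();print(T.round(3),o['ee_pos'])
yaw=r.x[2];sx=np.array([np.cos(yaw),np.sin(yaw),0])
print('tool x',np.arctan2(T[1,0],T[0,0]),'sieve yaw',yaw)
print(np.array(imaging.camera_model('wrist')['T_tool_cam']).round(2))
E
```

```text
[ 452.688 -318.77     2.88 ] [-0.6 -1.2  1.1 -0.3  0.9  1.1 -0.8  0.7 -0.5 -0.3]
[[ 0.429 -0.903  0.   ]
 [-0.903 -0.429 -0.   ]
 [ 0.    -0.    -1.   ]] [ 246.89581945 -519.31331697  231.34362029]
tool x -1.1270031050176876 sieve yaw 2.879580857474622
[[ 1.0000e+00 -0.0000e+00  0.0000e+00 -4.0000e-02]
 [-0.0000e+00  9.5000e-01  3.2000e-01 -8.2400e+01]
 [-0.0000e+00 -3.2000e-01  9.5000e-01 -1.4291e+02]
 [ 0.0000e+00  0.0000e+00  0.0000e+00  1.0000e+00]]
```

>>> {"api": "servo_tool", "payload": {"steps": [[85, 0, 0, 0, 0, 0, -0.108], [85, 0, 0, 0, 0, 0, -0.108], [85, 0, 0, 0, 0, 0, -0.108], [85, 0, 0, 0, 0, 0, -0.108], [85, 0, 0, 0, 0, 0, -0.108], [85, 0, 0, 0, 0, 0, -0.108], [85, 0, 0, 0, 0, 0, -0.108], [85, 0, 0, 0, 0, 0, -0.108]], "squeeze": 80}}

```text
t: 1.22
ee_pos: [246.9, -519.4, 231.4]
tool_rot: [0.992, -0.128, 0.0, 0.0]
contact_force: [-0.6, -0.4, -0.0]
opening: 85.2
```

```bash
cat >> h.py <<'E'
def togo(target,rows=8):
    o=manip.get_obs();T=R.from_quat(o['tool_rot']).as_matrix()
    d=T.T@(np.array(target)-o['ee_pos']);print('t',round(float(o['t']),2),'pos',np.round(o['ee_pos'],1),'yaw',round(np.arctan2(T[1,0],T[0,0]),3),'down',T[:,2].round(3),'tool d mm',d.round(1),'/row',(d/30/rows).round(3),'F',np.round(o['contact_force'],1),'open',round(float(o['opening']),1))
E
python3 -c "
from h import *
togo([453,-319,190])"
```

```text
t 1.22 pos [ 246.9 -519.4  231.4] yaw -0.258 down [ 0. -0. -1.] tool d mm [ 148.2 -246.3   41.3] /row [ 0.618 -1.026  0.172] F [-0.6 -0.4 -0. ] open 85.2
```

>>> {"api": "servo_tool", "payload": {"steps": [[85, 0.62, -1, 0.1, 0, 0, 0], [85, 0.62, -1, 0.1, 0, 0, 0], [85, 0.62, -1, 0.1, 0, 0, 0], [85, 0.62, -1, 0.1, 0, 0, 0], [85, 0.62, -1, 0.1, 0, 0, 0], [85, 0.62, -1, 0.1, 0, 0, 0], [85, 0.62, -1, 0.1, 0, 0, 0], [85, 0.6, -1, 0.1, 0, 0, 0]]}}

```text
t: 1.88
ee_pos: [453.6, -324.8, 207.4]
tool_rot: [0.991, -0.131, 0.0, 0.0]
contact_force: [0.7, 0.3, -0.9]
opening: 85.3
```

```bash
python3 - <<'E'
from h import *
togo([453,-319,190])
snap('wrist','w1.png')
for l in ['sieve_grip','sieve_mesh']:
    for d in imaging.landmark_of('wrist',l): print(l,round(d['p'],2),np.round(d['at']),np.round(at_z('wrist',d['at'][::-1],90 if 'grip' in l else 9)))
print(proj('wrist',[[453,-319,90],[453,-319,101]]).round(),at_z('top',(199,216),4).round())
E
```

```text
t 1.88 pos [ 453.6 -324.8  207.4] yaw -0.263 down [ 0. -0. -1.] tool d mm [-2.1 -5.5 17.4] /row [-0.009 -0.023  0.072] F [ 0.7  0.3 -0.9] open 85.3
sieve_grip 0.96 [185. 312.] [ 454. -316.   90.]
sieve_grip 0.79 [256.  81.] [ 236. -327.   90.]
sieve_mesh 0.96 [330. 407.] [ 512. -555.    9.]
sieve_mesh 0.96 [345. 231.] [ 290. -521.    9.]
sieve_mesh 0.74 [201. 152.] [ 272. -313.    9.]
sieve_mesh 0.62 [164. 274.] [ 413. -309.    9.]
[[313. 187.]
 [313. 191.]] [442. 312.   4.]
```

View pics/w1.png

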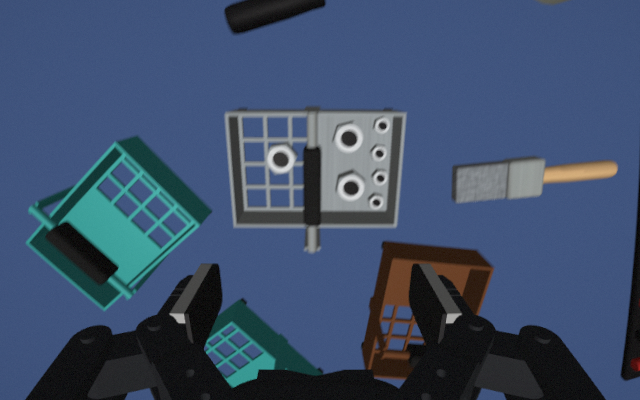

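The sleeve is at (313,187), where it was predicted, and the handle is vertical in the image, so the yaw fits. The large nuts are at x≈350 and 281, and the small ones at x≈380. I'll descend now.

>>> {"api": "servo_tool", "payload": {"steps": [[85, -0.06, -0.24, 0.5, 0, 0, 0], [85, 0, 0, 0.6, 0, 0, 0], [85, 0, 0, 0.6, 0, 0, 0], [85, 0, 0, 0.6, 0, 0, 0], [85, 0, 0, 0.6, 0, 0, 0], [85, 0, 0, 0.6, 0, 0, 0], [85, 0, 0, 0.5, 0, 0, 0], [85, 0, 0, 0.5, 0, 0, 0]]}}

```text
t: 2.7
ee_pos: [451.5, -319.8, 71.6]
tool_rot: [0.991, -0.132, -0.0, 0.0]
contact_force: [0.8, -0.8, -0.4]
opening: 85.1
```

```bash
python3 - <<'E'
from h import *
togo([453.5,-317.5,72])
imaging.camera('wrist')
for d in imaging.landmark_of('wrist','sieve_grip'): print(round(d['p'],2),np.round(d['at']),np.round(at_z('wrist',d['at'][::-1],90)))
E
```

```text
t 2.7 pos [ 451.5 -319.8   71.6] yaw -0.265 down [-0. -0. -1.] tool d mm [ 1.3 -2.7 -0.4] /row [ 0.005 -0.011 -0.002] F [ 0.8 -0.8 -0.4] open 85.1
0.74 [281. 315.] [ 451. -315.   90.]
```

>>> {"api": "servo_tool", "payload": {"steps": [[85, 0, -0.1, 0, 0, 0, 0], [50, 0, 0, 0, 0, 0, 0], [30, 0, 0, 0, 0, 0, 0], [20, 0, 0, 0, 0, 0, 0], [8, 0, 0, 0, 0, 0, 0], [8, 0, 0, 0, 0, 0, 0], [8, 0, 0, 0, 0, 0, 0], [8, 0, 0, 0, 0, 0, 0]], "squeeze": 100}}

```text
t: 3.47
ee_pos: [453.4, -316.0, 72.9]
tool_rot: [0.991, -0.131, 0.0, 0.0]
contact_force: [-1.6, 1.3, 4.8]
opening: 12.2
```

>>> {"api": "servo_tool", "payload": {"steps": [[8, 0, 0, 0, 0, 0, 0], [8, 0, 0, 0, 0, 0, 0], [8, 0, 0, 0, 0, 0, 0], [8, 0, 0, 0, 0, 0, 0], [8, 0, 0, -0.05, 0, 0, 0], [8, 0, 0, -0.1, 0, 0, 0], [8, 0, 0, -0.15, 0, 0, 0], [8, 0, 0, -0.2, 0, 0, 0]]}}

```text
t: 4.13
ee_pos: [452.3, -314.9, 86.4]
tool_rot: [0.991, -0.131, -0.001, -0.001]
contact_force: [0.2, -0.1, -6.3]
opening: 12.7
```

>>> {"api": "servo_tool", "payload": {"steps": [[8, 0, 0, -0.4, 0, 0, 0], [8, 0, 0, -0.6, 0, 0, 0], [8, 0, 0, -0.6, 0, 0, 0], [8, 0, 0, -0.6, 0, 0, 0], [8, 0, 0, -0.6, 0, 0, 0], [8, 0, 0, -0.4, 0, 0, 0], [8, 0, 0, -0.2, 0, 0, 0], [8, 0, 0, 0, 0, 0, 0]]}}

```text
t: 4.8
ee_pos: [454.1, -316.4, 190.9]
tool_rot: [0.991, -0.131, 0.001, 0.001]
contact_force: [0.7, -0.8, -6.1]
opening: 12.3
```

>>> {"api": "servo_tool", "payload": {"steps": [[8, -0.05, -0.2, 0, 0, 0, 0], [8, -0.09, -0.4, 0, 0, 0, 0], [8, -0.13, -0.6, 0, 0, 0, 0], [8, -0.18, -0.8, 0, 0, 0, 0], [8, -0.21, -0.93, 0, 0, 0, 0], [8, -0.22, -1, 0, 0, 0, 0], [8, -0.22, -1, 0, 0, 0, 0], [8, -0.22, -1, 0, 0, 0, 0]]}}

```text
t: 5.47
ee_pos: [459.8, -130.8, 188.0]
tool_rot: [0.991, -0.131, -0.001, -0.001]
contact_force: [-0.5, -0.2, -5.6]
opening: 12.5
```

>>> {"api": "servo_tool", "payload": {"steps": [[8, -0.22, -1, 0, 0, 0, 0], [8, -0.22, -1, 0, 0, 0, 0], [8, -0.22, -1, 0, 0, 0, 0], [8, -0.22, -1, 0, 0, 0, 0], [8, -0.22, -1, 0, 0, 0, 0], [8, -0.22, -1, 0, 0, 0, 0], [8, -0.22, -1, 0, 0, 0, 0], [8, -0.22, -1, 0, 0, 0, 0]]}}

```text
t: 6.13
ee_pos: [470.6, 114.1, 188.1]
tool_rot: [0.991, -0.131, -0.001, 0.0]
contact_force: [1.8, -0.3, -6.4]
opening: 12.3
```

>>> {"api": "servo_tool", "payload": {"steps": [[8, -0.22, -1, 0, 0, 0, 0], [8, -0.22, -1, 0, 0, 0, 0], [8, -0.22, -1, 0, 0, 0, 0], [8, -0.22, -1, 0, 0, 0, 0], [8, -0.18, -0.8, 0, 0, 0, 0], [8, -0.13, -0.6, 0, 0, 0, 0], [8, -0.09, -0.4, 0, 0, 0, 0], [8, -0.05, -0.2, 0, 0, 0, 0]]}}

```text
t: 6.8
ee_pos: [479.4, 297.6, 188.1]
tool_rot: [0.992, -0.13, -0.001, 0.0]
contact_force: [-0.5, 0.2, -6.0]
opening: 12.3
```

```bash
python3 - <<'E'
from h import *
togo([478,304,150])
snap('top','t2.png',(140,150,130,130),5)
E
```

```text
t 6.8 pos [479.4 297.6 188.1] yaw -0.261 down [-0.002 -0.    -1.   ] tool d mm [-2.9 -5.8 38.1] /row [-0.012 -0.024  0.159] F [-0.5  0.2 -6. ] open 12.3
```

View pics/t2.png

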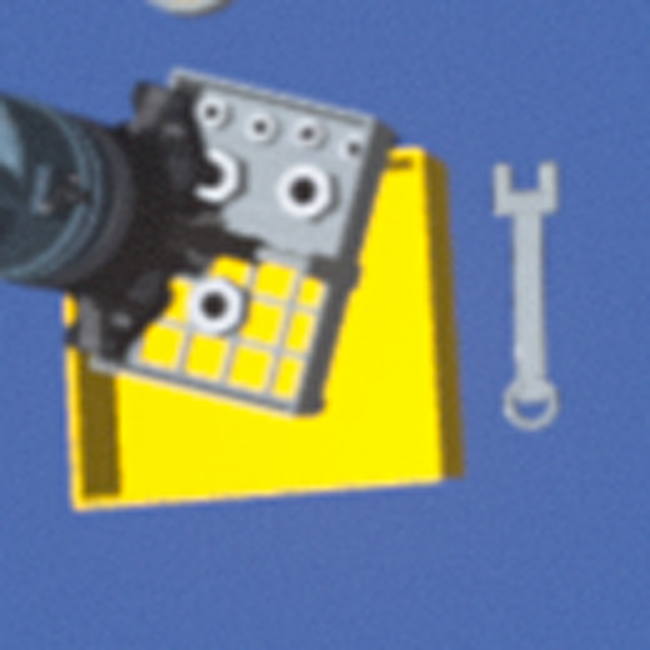

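The sieve is held level and all 7 nuts are in place. The mesh is over the bin, near (185,212) in full-picture pixels. Next I'll refine the bin centre from its rim corners.

```bash
python3 - <<'E'
from h import *
P=np.array([at_z('top',(u/5+140,v/5+150),60) for u,v in [(75,508),(442,480),(425,148)]]);print(P.round(), ((P[0]+P[2])/2).round())
c=(P[0]+P[2])/2;y=2.88
togo([c[0]-37.5*np.cos(y)-28*np.cos(-.262), c[1]-37.5*np.sin(y)-28*np.sin(-.262),150])
E
```

```text
[[340. 419.  60.]
 [352. 208.  60.]
 [542. 218.  60.]] [441. 318.  60.]
t 6.85 pos [479.8 297.7 188.3] yaw -0.261 down [-0.002  0.    -1.   ] tool d mm [-33.2  -9.9  38.3] /row [-0.138 -0.041  0.16 ] F [-0.4  0.9 -5.6] open 12.6
```

>>> {"api": "servo_tool", "payload": {"steps": [[8, -0.08, -0.02, 0.1, 0, 0, 0], [8, -0.16, -0.05, 0.2, 0, 0, 0], [8, -0.2, -0.06, 0.22, 0, 0, 0], [8, -0.2, -0.06, 0.22, 0, 0, 0], [8, -0.2, -0.06, 0.22, 0, 0, 0], [8, -0.16, -0.05, 0.2, 0, 0, 0], [8, -0.1, -0.03, 0.1, 0, 0, 0], [8, 0, 0, 0, 0, 0, 0]]}}

```text
t: 7.52
ee_pos: [450.1, 314.0, 150.3]
tool_rot: [0.991, -0.131, -0.001, 0.001]
contact_force: [-0.8, -0.3, -5.1]
opening: 12.4
```

>>> {"api": "servo_tool", "payload": {"steps": [[8, 1, 0, 0, 0, 0, 0], [8, 0.65, 0, 0, 0, 0, 0], [8, 0.25, 0, 0, 0, 0, 0], [8, -0.1, 0, 0, 0, 0, 0], [8, -0.45, 0, 0, 0, 0, 0], [8, -0.5, 0, 0, 0, 0, 0], [8, -0.5, 0, 0, 0, 0, 0], [8, -0.35, 0, 0, 0, 0, 0]]}}

```text
t: 8.18
ee_pos: [449.3, 314.4, 151.4]
tool_rot: [0.991, -0.131, -0.001, 0.0]
contact_force: [0.1, 0.0, -6.1]
opening: 12.7
```

>>> {"api": "servo_tool", "payload": {"steps": [[8, 1, 0, 0, 0, 0, 0], [8, 0.65, 0, 0, 0, 0, 0], [8, 0.25, 0, 0, 0, 0, 0], [8, -0.1, 0, 0, 0, 0, 0], [8, -0.45, 0, 0, 0, 0, 0], [8, -0.5, 0, 0, 0, 0, 0], [8, -0.5, 0, 0, 0, 0, 0], [8, -0.35, 0, 0, 0, 0, 0]]}}

```text
t: 8.85
ee_pos: [449.0, 314.4, 151.3]
tool_rot: [0.991, -0.131, -0.001, 0.0]
contact_force: [0.7, 0.1, -5.8]
opening: 12.4
```

```bash
python3 - <<'E'
from h import *
togo([451,325,150])
snap('top','t3a.png',(140,150,100,110),5);snap('wrist','w3.png')
a=cv2.imread('pics/t3a.png');b=cv2.resize(cv2.imread('pics/w3.png')[:,160:480],None,fx=.9,fy=.9)
c=np.zeros((550,800,3),np.uint8);c[:,:500]=a;c[:360,500:788]=b;cv2.imwrite('pics/t3.png',c)
E
```

```text
t 8.85 pos [449.  314.4 151.3] yaw -0.262 down [-0.002 -0.    -1.   ] tool d mm [ -0.8 -10.8   1.3] /row [-0.003 -0.045  0.006] F [ 0.7  0.1 -5.8] open 12.4
```

View pics/t3.png

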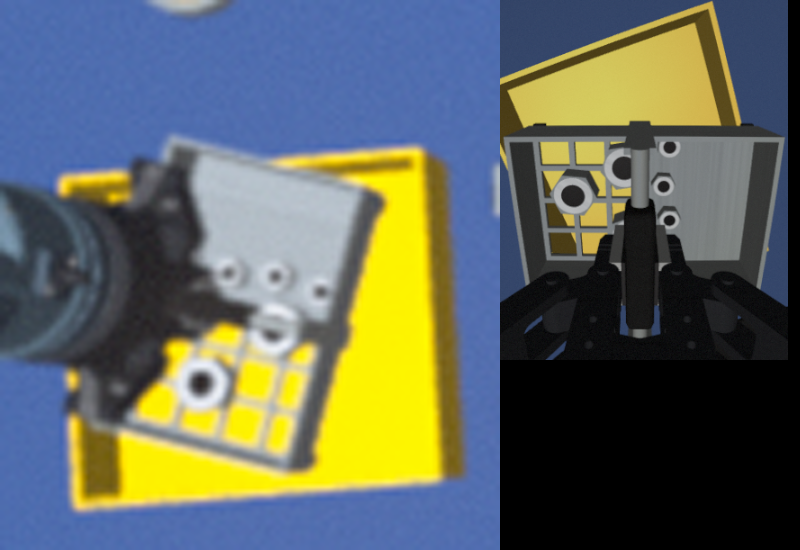

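The ratchet works. Three visible small nuts have moved up to just short of the grid (about 225–320, 272–290 in the crop), and the large ones moved with them. I'll repeat it twice.

>>> {"api": "servo_tool", "payload": {"steps": [[8, 1, 0, 0, 0, 0, 0], [8, 0.65, 0, 0, 0, 0, 0], [8, 0.25, 0, 0, 0, 0, 0], [8, -0.1, 0, 0, 0, 0, 0], [8, -0.45, 0, 0, 0, 0, 0], [8, -0.5, 0, 0, 0, 0, 0], [8, -0.5, 0, 0, 0, 0, 0], [8, -0.35, 0, 0, 0, 0, 0]]}}

```text
t: 9.62
ee_pos: [449.4, 314.3, 151.3]
tool_rot: [0.991, -0.131, -0.001, 0.0]
contact_force: [0.3, 0.3, -5.4]
opening: 12.2
```

>>> {"api": "servo_tool", "payload": {"steps": [[8, 1, 0, 0, 0, 0, 0], [8, 0.65, 0, 0, 0, 0, 0], [8, 0.25, 0, 0, 0, 0, 0], [8, -0.1, 0, 0, 0, 0, 0], [8, -0.45, 0, 0, 0, 0, 0], [8, -0.5, 0, 0, 0, 0, 0], [8, -0.5, 0, 0, 0, 0, 0], [8, -0.35, 0, 0, 0, 0, 0]]}}

```text
t: 10.28
ee_pos: [448.9, 314.4, 151.3]
tool_rot: [0.991, -0.131, -0.001, 0.0]
contact_force: [-0.9, 0.4, -5.2]
opening: 12.2
```

```bash
cat > look.py <<'E'
import sys
from h import *
n=sys.argv[1]
togo([451,325,150])
snap('top','a.png',(140,150,100,110),5);snap('wrist','b.png')
a=cv2.imread('pics/a.png');b=cv2.resize(cv2.imread('pics/b.png')[:,160:480],None,fx=.9,fy=.9)
snap('scene','c.png',(380,170,150,110),2)
d=cv2.imread('pics/c.png')[:190]
c=np.zeros((550,800,3),np.uint8);c[:,:500]=a;c[:360,500:788]=b;c[360:550,500:800]=d;cv2.imwrite('pics/%s.png'%n,c)
E
python3 look.py t4
```

```text
t 10.28 pos [448.9 314.4 151.3] yaw -0.262 down [-0.002 -0.    -1.   ] tool d mm [ -0.7 -10.8   1.3] /row [-0.003 -0.045  0.005] F [-0.9  0.4 -5.2] open 12.2
```

View pics/t4.png

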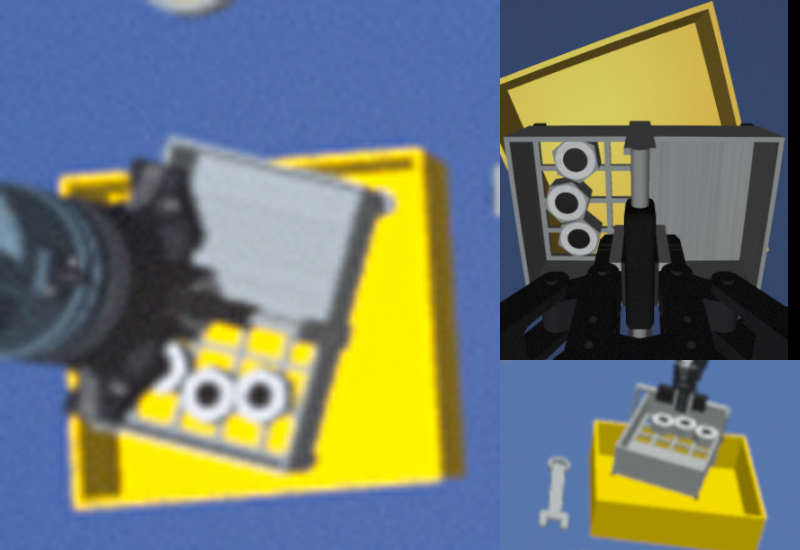

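All three large nuts are on the grid, the plain half looks empty, and one small nut shows in the bin near (385,205). I'll raise the sieve straight up to count the nuts in the bin.

>>> {"api": "servo_tool", "payload": {"steps": [[8, 0, 0, -0.2, 0, 0, 0], [8, 0, 0, -0.4, 0, 0, 0], [8, 0, 0, -0.6, 0, 0, 0], [8, 0, 0, -0.8, 0, 0, 0], [8, 0, 0, -0.8, 0, 0, 0], [8, 0, 0, -0.6, 0, 0, 0], [8, 0, 0, -0.4, 0, 0, 0], [8, 0, 0, -0.2, 0, 0, 0]]}}

```text
t: 11.1
ee_pos: [453.6, 314.5, 274.4]
tool_rot: [0.991, -0.132, 0.002, -0.001]
contact_force: [0.9, 0.2, -5.5]
opening: 12.5
```

```bash
python3 - <<'E'
from h import *
togo([451,325,150])
snap('scene','s5.png',(400,120,130,150),4);snap('top','a5.png',(125,150,110,110),4);snap('wrist','b5.png')
a=cv2.imread('pics/s5.png');b=cv2.imread('pics/a5.png')[:,:280];w=cv2.imread('pics/b5.png')
print(a.shape,b.shape);c=np.zeros((600,800,3),np.uint8);c[:600,:520]=a;c[:440,520:]=b
c[440:600,520:776]=cv2.resize(w,(256,160));cv2.imwrite('pics/t5.png',c)
E
```

```text
t 11.1 pos [453.6 314.5 274.4] yaw -0.264 down [ 0.004  0.002 -1.   ] tool d mm [ -5.7  -9.1 124.4] /row [-0.024 -0.038  0.518] F [ 0.9  0.2 -5.5] open 12.5
(600, 520, 3) (440, 280, 3)
```

View pics/t5.png

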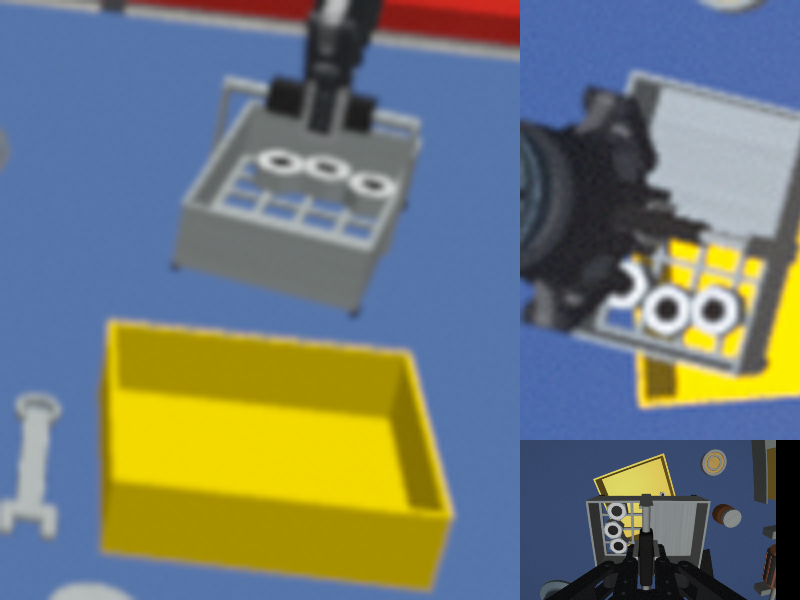

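The near wall hides most of the bin floor in the scene view. I'll carry the sieve calmly above the pad so that the bin is clear from above.

>>> {"api": "servo_tool", "payload": {"steps": [[8, 0.11, 0.2, 0, 0, 0, 0], [8, 0.22, 0.4, 0, 0, 0, 0], [8, 0.33, 0.6, 0, 0, 0, 0], [8, 0.39, 0.7, 0, 0, 0, 0], [8, 0.39, 0.7, 0, 0, 0, 0], [8, 0.41, 0.75, 0, 0, 0, 0], [8, 0.41, 0.75, 0, 0, 0, 0], [8, 0.42, 0.75, 0, 0, 0, 0]]}}

```text
t: 11.92
ee_pos: [490.9, 150.1, 270.5]
tool_rot: [0.991, -0.131, -0.001, 0.001]
contact_force: [0.7, 0.2, -5.3]
opening: 12.2
```

>>> {"api": "servo_tool", "payload": {"steps": [[8, 0.42, 0.75, 0, 0, 0, 0], [8, 0.41, 0.75, 0, 0, 0, 0], [8, 0.41, 0.75, 0, 0, 0, 0], [8, 0.39, 0.7, 0, 0, 0, 0], [8, 0.39, 0.7, 0, 0, 0, 0], [8, 0.33, 0.6, 0, 0, 0, 0], [8, 0.22, 0.4, 0, 0, 0, 0], [8, 0.11, 0.2, 0, 0, 0, 0]]}}

```text
t: 12.58
ee_pos: [530.9, -11.2, 270.7]
tool_rot: [0.991, -0.133, -0.001, 0.0]
contact_force: [0.4, -0.0, -5.6]
opening: 12.1
```

```bash
python3 - <<'E'
from h import *
togo([533,-10,100])
snap('top','t6.png',(140,140,200,120),4)
for d in imaging.boxes_of('top','small0'): print(round(d['p'],2),np.round(d['extent']))
E
```

```text
t 12.58 pos [530.9 -11.2 270.7] yaw -0.266 down [-0.001 -0.001 -1.   ] tool d mm [  1.9  -1.9 170.7] /row [ 0.008 -0.008  0.711] F [ 0.4 -0.  -5.6] open 12.1
0.33 [359. 182.   8.  39.]
```

View pics/t6.png

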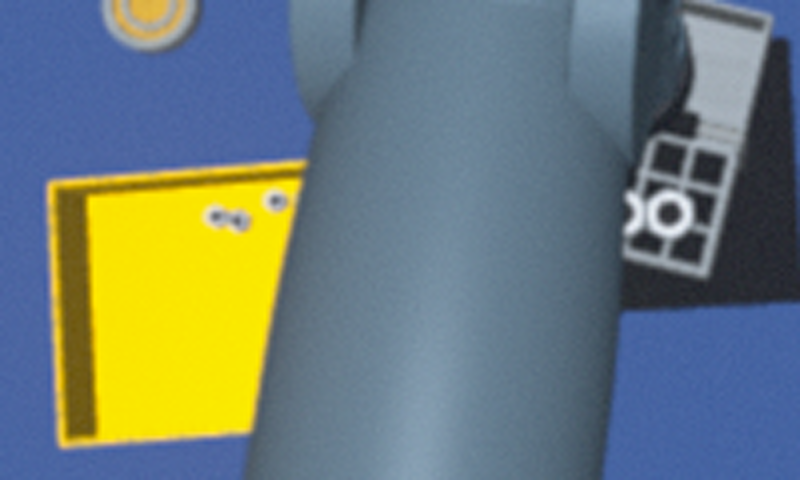

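Three small nuts are visible in the bin, near (215,215), (238,220) and (277,200). The fourth, seen earlier at full-picture (217,191), is now behind the arm. I'll lower onto the pad.

>>> {"api": "servo_tool", "payload": {"steps": [[8, 0.03, -0.03, 0.2, 0, 0, 0], [8, 0.03, -0.03, 0.4, 0, 0, 0], [8, 0, 0, 0.6, 0, 0, 0], [8, 0, 0, 0.8, 0, 0, 0], [8, 0, 0, 0.8, 0, 0, 0], [8, 0, 0, 0.8, 0, 0, 0], [8, 0, 0, 0.8, 0, 0, 0], [8, 0, 0, 0.6, 0, 0, 0]]}}

```text
t: 13.35
ee_pos: [531.9, -5.6, 119.1]
tool_rot: [0.992, -0.13, -0.001, -0.0]
contact_force: [-0.3, -0.1, -5.3]
opening: 12.3
```

>>> {"api": "servo_tool", "payload": {"steps": [[8, 0, 0, 0.4, 0, 0, 0], [8, 0, 0, 0.3, 0, 0, 0], [8, 0, 0, 0.2, 0, 0, 0], [8, 0, 0, 0.1, 0, 0, 0], [8, 0, 0, 0.05, 0, 0, 0], [8, 0, 0, 0.05, 0, 0, 0], [8, 0, 0, 0.02, 0, 0, 0], [8, 0, 0, 0, 0, 0, 0]]}}

```text
t: 14.02
ee_pos: [534.1, -7.5, 88.5]
tool_rot: [0.991, -0.131, 0.001, 0.0]
contact_force: [-0.8, -0.4, -5.7]
opening: 12.4
```

```bash
python3 -c "
from h import *
togo([533,-10,78])"
```

```text
t 14.02 pos [534.1  -7.5  88.5] yaw -0.263 down [ 0.001 -0.    -1.   ] tool d mm [-0.4  2.7 10.5] /row [-0.002  0.011  0.044] F [-0.8 -0.4 -5.7] open 12.4
```

>>> {"api": "servo_tool", "payload": {"steps": [[8, 0, 0, 0.04, 0, 0, 0], [8, 0, 0, 0.04, 0, 0, 0], [8, 0, 0, 0.04, 0, 0, 0], [8, 0, 0, 0.04, 0, 0, 0], [8, 0, 0, 0.04, 0, 0, 0], [8, 0, 0, 0.04, 0, 0, 0], [8, 0, 0, 0.02, 0, 0, 0], [8, 0, 0, 0, 0, 0, 0]]}}

```text
t: 14.68
ee_pos: [533.4, -7.4, 79.9]
tool_rot: [0.991, -0.131, -0.0, 0.0]
contact_force: [-0.3, 0.3, -5.8]
opening: 12.3
```

Still bearing the weight, so I'll creep further down.

>>> {"api": "servo_tool", "payload": {"steps": [[8, 0, 0, 0.02, 0, 0, 0], [8, 0, 0, 0.02, 0, 0, 0], [8, 0, 0, 0.02, 0, 0, 0], [8, 0, 0, 0.01, 0, 0, 0], [8, 0, 0, 0, 0, 0, 0], [8, 0, 0, 0, 0, 0, 0], [8, 0, 0, 0, 0, 0, 0], [8, 0, 0, 0, 0, 0, 0]]}}

```text
t: 15.35
ee_pos: [533.8, -7.5, 78.9]
tool_rot: [0.991, -0.131, 0.0, 0.0]
contact_force: [-3.1, 0.8, 6.1]
opening: 12.4
```

In contact with the pad. I'll release and retreat.

>>> {"api": "servo_tool", "payload": {"steps": [[14, 0, 0, 0, 0, 0, 0], [18, 0, 0, 0, 0, 0, 0], [30, 0, 0, 0, 0, 0, 0], [50, 0, 0, 0, 0, 0, 0], [70, 0, 0, 0, 0, 0, 0], [70, 0, 0, 0, 0, 0, 0], [70, 0, 0, 0, 0, 0, 0], [70, 0, 0, 0, 0, 0, 0]], "squeeze": 20}}

```text
t: 16.02
ee_pos: [533.6, -7.5, 78.0]
tool_rot: [0.991, -0.131, 0.0, 0.0]
contact_force: [-0.8, -0.4, -0.4]
opening: 70.3
```

>>> {"api": "servo_tool", "payload": {"steps": [[70, 0, 0, -0.3, 0, 0, 0], [70, 0, 0, -0.6, 0, 0, 0], [70, 0, 0, -0.8, 0, 0, 0], [70, 0, 0, -1, 0, 0, 0], [70, 0, 0, -1, 0, 0, 0], [70, 0, 0, -1, 0, 0, 0], [70, 0, 0, -0.6, 0, 0, 0], [70, 0, 0, 0, 0, 0, 0]]}}

```text
t: 16.68
ee_pos: [536.2, -7.8, 242.6]
tool_rot: [0.991, -0.131, 0.005, 0.0]
contact_force: [0.4, -0.3, 0.8]
opening: 70.0
```

>>> {"api": "servo_tool", "payload": {"steps": [[70, 0, 1, 0, 0, 0, 0], [70, 0, 1, 0, 0, 0, 0], [70, 0, 1, 0, 0, 0, 0], [70, 0, 1, 0, 0, 0, 0], [70, 0, 1, 0, 0, 0, 0], [70, 0, 1, 0, 0, 0, 0], [70, 0, 1, 0, 0, 0, 0], [70, 0, 1, 0, 0, 0, 0]]}}

```text
t: 17.35
ee_pos: [470.2, -240.3, 236.7]
tool_rot: [0.991, -0.131, -0.0, -0.0]
contact_force: [0.4, 0.9, 0.4]
opening: 69.9
```

```bash
python3 - <<'E'
from h import *
togo([533,-10,78])
snap('top','t7.png',(140,110,250,140),3.2)
for d in imaging.boxes_of('top','small0'): print(round(d['p'],2),np.round(d['extent']))
E
```

```text
t 17.35 pos [ 470.2 -240.3  236.7] yaw -0.263 down [-0.001  0.    -1.   ] tool d mm [   0.9 -238.6  158.7] /row [ 0.004 -0.994  0.661] F [0.4 0.9 0.4] open 69.9
0.49 [358. 164.   8.  58.]
0.17 [279. 149.  52.  63.]
```

View pics/t7.png

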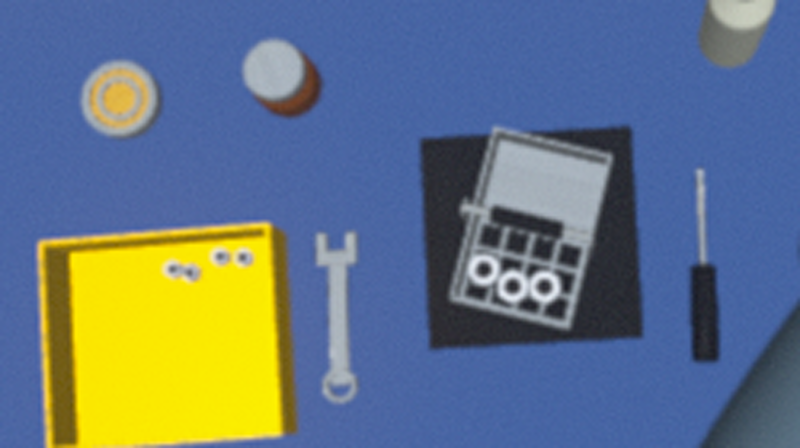

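There are four small nuts in the bin, near (173,268), (190,272), (221,257) and (244,258). The sieve stands on the pad with its three large nuts near (484,268), (513,287) and (544,287), and the bystanders have not moved. I'll hand it in.

```bash
python3 -c "
from plant import manip
print(manip.job_done())"
```

```text
the job is handed in; nothing more can be done
None
```

The job is done and handed in at about 17 s of the 72 s allowed. I took the steel sieve by its handle and shook it over the yellow bin with four one-sided strokes. Then I set it down on the black pad, let go and moved the arm clear.

- **Nuts:** the last top view shows all four small nuts inside the bin and all three large ones in the sieve.
- **Placing:** I let go about 3 mm from the pad centre I measured. In the last top view the sieve stands flat on the pad. The calibration is only good to about 2 mm.
- **Bystanders:** the bottle, jar, spanner, screwdriver and bearing looked unmoved in the last view. The brush was outside that picture, but the arm did not go near it.
- **Checks that disagreed:**
  - The detector did not find the small nuts in the bin. It only gave low-confidence boxes elsewhere, so I counted the nuts by eye.
  - My first fit of the bin included an outer wall. I corrected its centre by a few millimetres from the rim corners before shaking.

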